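# Scrap the red-marked plug, rock the stuck one loose and hold it clear

## Robot

A 6-joint arm with a two-finger parallel gripper is mounted at the origin on the work surface. World frame = base frame: x ahead of the robot, y to its left, z up, the work surface at z = 0. Lengths are in m, angles in rad, forces in N, time in s.
With the tool pointing down it reaches from about 0.35 to 0.85 m from the base axis. Payload 8.1 kg.
Tool frame: the origin (TCP) lies on the front face of the gripper's body, between the roots of the fingers; the fingertips stand 84 mm ahead of it and the grasp point (between the pads) lies 65 mm ahead of it; x points along the fingers, y is the direction in which the jaws open and shut, and the axes are right-handed (so a half turn about x gives the same grasp; the last joint's range is limited). The gripper opens to 93 mm and grips with 3 to 60 N. Pads are 15 mm wide; open, the fingers measure 128 mm over their backs; the gripper's body (75 mm by 188 mm) begins 65 mm behind the grasp point.
Start: joints at [-1.342, 0.13, 1.488, -0, 1.523, -0.085], TCP at [0.185, -0.571, 0.303] pointing down, gripper open.
Joint ranges: [-2.96, 2.96], [-0.89, 2.26], [0.02, 2.5], [-1.34, 4.48], [0, 2.73], [-2.66, 2.66]. Speed limits (rad/s): [2.39, 2.39, 2.79, 3.14, 3.14, 3.14].

## Interface

Orientations are given as a rotation vector (axis times angle).
In Python, from plant import telemetry, read_camera, camera_params, robot gives the robot as it stands.
- The arm moves only by the tool step_arm, never from a script. Its argument "commands" is a list of rows, each an object with "xyz": the shift along the tool's x, y, z in mm, a list of three; "turn": the turn, a rotation vector about the tool's x, y, z in rad, a list of three; "grip": the finger opening in mm, from 0 to 93. In form: [{"xyz": [dx, dy, dz], "turn": [ax, ay, az], "grip": grip}, ...]. A call has 1 to 12 rows; each row is the pose to reach, as a shift and turn from the pose commanded when the call began, along the tool's axes at that moment; what a row does not reach only later rows make up. A row lasts 1/8 s, in which the tool goes at most 62.5 mm and 10.7 degrees, less where a joint would pass 70% of its speed; a pose out of reach is approached as far as the arm can. A call with a gripper value outside its range is refused whole. The fingers move at their own pace and stop on an object; "force" is the grip in N (left out, the last holds). Time passes only in rows, so rows that repeat a pose let the fingers close. It gives the time, the measured TCP pose, the force and the opening at its end, in the units of the state.
- telemetry.read_state(): the state, without advancing time (a new reading comes with each control period).
- read_camera(name): name is "scene" or "top" or "wrist"; returns the picture (384x512x3 uint8, red, green, blue); there is no depth.
- camera_params(name): a dict with "mtx" (3x3 intrinsics, pixels), "rvec" (rotation vector, rad) and "tvec" (3), from world to camera coordinates, as OpenCV has them. Camera axes: x right, y down, z forward; pixel columns grow to the right and rows downward; lengths in m; the calibration is good to about 2 mm. A picture is of the moment at which its call begins: read the wrist's pose just before it. camera_params takes no time and is no camera call; for the wrist camera it gives the pose at the moment of the call.
- robot.close_job(): hands the job in, once; it reports no verdict.
The state is a dict: "t": time; "q": joint angles; "dq": joint speeds; "joint_torque": joint torques, N m; "tool_pos": TCP position; "orientation": TCP orientation; "force": force on the tool from outside, world axes, zero at the start; "wrist_torque": the same for the moment, N m; "opening": finger opening in m.
Only numpy, scipy, OpenCV 4.12 (cv2) and the standard library are available. Lean on these libraries where they do the work, as an engineer would, in place of code of your own. Each camera call takes 0.05 s, during which the arm holds its last target. There are 200 camera calls.

## Task

Three spare plugs lie on the blue mat: put the one marked with red bands in the red scrap bin and leave the plain ones and the other things on the bench where they are. Then take the stuck plug standing in the metal cell by its white head and rock it side to side along the slot, its foot still down, until it has pushed both copper jaws well back; move the jaws only with the plug, not with the gripper. Then lift the plug straight out and finish while still holding it: upright and still over the slot, its foot just clear, a centimetre or two above the mouth.

Things in the scene. Friction and masses are not known exactly. Their poses are not given: they have to be found in the camera images.
- reject_center (a point): Reject: a plug with red bands, lying flat, 20 mm high, 0.2 kg. Point: middle of its neck, 10 mm above the mat; x along the plug to the head, z up. Along x: brass foot (disc, 30 mm wide across y) from -45 to -15 mm, steel neck (22 mm wide, 14 mm high) from -15 to 17 mm, white head (26 mm wide) from 17 to 43 mm.
- spare_a_center (a point): A good spare plug without marks, same shape and pose as the reject; leave it alone. Point and axes as for the reject.
- spare_b_center (a point): Another good spare plug without marks; leave it alone. Point and axes as for the reject.
- scrap_bin: Red open plastic bin fixed on the bench, 150 mm along x, 190 mm along y, 50 mm high, walls 4 mm. Origin: centre of its underside, z up.
- plug_head (a point): Stuck plug (same shape as the reject, no bands, 0.2 kg), upright in the cell at the start: centre of its white head, 20 mm along x (across the slot), 26 mm along y (along the slot), 26 mm high; z up the plug. It is 75 mm above the foot's underside and 60 mm above the foot's axis, about which the plug rocks.
- plug_foot (a point): The lowest point of the stuck plug's foot, z up the plug; 36 mm below the mouth when seated. The foot's axis (along x) lies 15 mm above it.
- cell: Fixed vacuum cell: round steel base 128 mm across, oblong aluminium clamp head 108 mm (y) by 47 mm (x), top 56 mm above the bench. Origin: centre of its underside. The slot runs along y. The plug's round foot sits in a pocket (floor 20 mm above the bench) and can only roll about x, leaning along y, as two copper jaws over the foot trap it: a straight pull only jams.
- slot_mouth (a point): Centre of the slot's mouth, level with the clamp head's top (56 mm above the bench); y along the slot, z up. Closed, the jaws (11 mm thick, tops level with the mouth) are 24 mm apart round the 22 mm neck; the 30 mm foot passes once they are 6 mm further apart in all. Leaning the plug 0.27 rad to a side pushes that jaw back some 3.5 mm.
- jaw_left (a joint): How far the jaw on the cell's +y side is pushed outwards: 0 closed, 0.0045 m at its stop (reached at a lean of about 0.30 rad). It is stiff, about 25 N at the jaw or some 10 N sideways at the head, and stays where it is pushed.
- jaw_right (a joint): The same for the jaw on the cell's -y side: 0 closed, 0.0045 m at its stop.
- jar: Closed glass jar, 56 mm across, 85 mm high, standing at the back; leave alone. Origin under its centre.
- clamp_ring: Aluminium ring 64 mm across, 16 mm high, lying at the back; leave alone. Origin under its centre.
- fitting: Small brass fitting, 24 mm across, 34 mm high; leave alone. Origin under its centre.
- wrench: Wrench lying at the back right; leave alone. Origin under its middle.
- pad_block: White plastic block 50 x 70 x 30 mm at the near right; leave alone. Origin under its centre.
Things that resemble listed ones, but are neither listed nor needed, are in the scene too. Leave any green look-alike of the part that bears reject_center alone.

How it is judged:
On the way, in this order (a step that is already met when the one before it is completed fails the run):
1. the red-marked plug lies in the scrap bin, let go (x of reject_center in the frame of scrap_bin between -0.075 and 0.075 m and y of reject_center in the frame of scrap_bin between -0.095 and 0.095 m and z of reject_center in the frame of scrap_bin below 0.045 m and contact force between the fingers and reject below 0.1 N), for 0.2 s.
2. the stuck plug is leaned to one side, its foot still down (angle between plug_foot's own z axis and vertical above 0.12 rad and z of plug_foot in the frame of slot_mouth below -0.026 m).
3. rocked both ways: both jaws are pushed back at least 1.5 mm, the foot still down (value of joint each of jaw_left, jaw_right above 0.0015 m and z of plug_foot in the frame of slot_mouth below -0.026 m).
At the end, for the whole second after the job is handed in: The red-marked plug is at rest in the scrap bin; the stuck plug is held by the fingers, still (under 30 mm/s), within 0.3 rad of upright, touching no part of the cell, its foot 4 to 50 mm above the mouth and within 30 mm of its centre along and across the slot (all of step 1 and z of plug_foot in the frame of slot_mouth between 0.004 and 0.05 m and x of plug_foot in the frame of slot_mouth between -0.03 and 0.03 m and y of plug_foot in the frame of slot_mouth between -0.03 and 0.03 m and angle between plug_foot's own z axis and vertical below 0.3 rad and contact force between the fingers and plug above 2 N and contact force between plug and cell below 0.1 N and linear speed of each of plug, reject below 0.03 m/s); the arm keeps its last pose, push and grip.
It fails at once if a good spare plug is moved more than 20 mm (distance of any of spare_a_center, spare_b_center from where it was at the start of the episode above 0.02 m).
It fails at once if another thing on the bench is moved more than 30 mm (distance of any of jar, clamp_ring, fitting, wrench, pad_block from where it was at the start of the episode above 0.03 m).
It fails at once if the gripper pushes a jaw (over 3 N) (contact force between any of the fingers, the arm and jaw_left above 3 N or contact force between any of the fingers, the arm and jaw_right above 3 N).
It also fails if it takes over 69 s, if anything falls off the work surface, if the arm or the gripper's body presses on something with over 40 N, if the wrist force passes 120 N, or if a joint passes its speed limit or range.

## Working session

There is one attempt and no reset: what is moved stays moved. The work goes in short steps, Python scripts to look and compute and a tool call to move; the robot and the scene stay as the last step left them, time stands still between calls to the robot, and variables do not carry over. Pictures are saved under pics/ and viewed, about 8 in all and at most 12, crops included, and the job is handed in when it is done.

Besides the shell and the picture viewer there is one more tool, called after "Emit:" as name(argument=value, ...) on one line, values as JSON. step_arm: Moves the arm, as the interface text tells. Its arguments: {"type":"object","properties":{"commands":{"type":"array"},"force":{"type":"number"}},"required":["commands"]}

```bash
mkdir -p pics; cat > h.py <<'E'
import numpy as np, cv2
from plant import telemetry, read_camera, camera_params, robot
def snap(n,f):
    p=camera_params(n); im=read_camera(n); cv2.imwrite('pics/'+f,im[:,:,::-1]); return im,p
def ray(p,u,v,z):
    K=np.array(p['mtx']);R=cv2.Rodrigues(np.array(p['rvec'],float))[0];t=np.array(p['tvec'],float).ravel()
    c=-R.T@t; d=R.T@np.linalg.solve(K,[u,v,1.]); return c+d*(z-c[2])/d[2]
def proj(p,P):
    return cv2.projectPoints(np.array(P,float).reshape(-1,3),np.array(p['rvec'],float),np.array(p['tvec'],float),np.array(p['mtx'],float),None)[0].reshape(-1,2)
E
python3 - <<'E'
from h import *
a,p=snap('scene','s0.png'); b,q=snap('top','t0.png')
cv2.imwrite('pics/t0b.png',cv2.resize(b[:,:,::-1],(800,600)))
for P in (p,q):
    R=cv2.Rodrigues(np.array(P['rvec'],float))[0]; print(-R.T@np.array(P['tvec']).ravel(), R[2], P['mtx'][0][0])
s=telemetry.read_state(); print(s)
E
```

```text
[1.20821256 0.32129344 0.79944089] [-0.63673617 -0.35649168 -0.68372563] 392.39520167166813
[ 0.38899242 -0.02762186  0.99937762] [ 0.17534666  0.00771682 -0.98447651] 363.8370016394244
{'t': 0.1, 'q': array([-1.34240156e+00,  1.31077359e-01,  1.48917697e+00,  5.10125364e-06,
        1.52300090e+00, -8.53813360e-02]), 'dq': array([-0.00146663, -0.00048494, -0.00317396,  0.00109333,  0.00047133,
        0.00012555]), 'joint_torque': array([ 1.34629016e-03, -5.61337960e+01, -4.93095732e+01,  7.70743797e-02,
        2.91449216e-02, -4.70250723e-05]), 'tool_pos': array([ 0.18513908, -0.57032502,  0.30179356]), 'orientation': array([ 2.05265528,  0.32644761, -2.05289158]), 'force': array([-0.22674799,  0.64494399,  0.06230137]), 'wrist_torque': array([0.01493565, 0.03131781, 0.04751026]), 'opening': 0.09314954700200408}
```

View pics/t0b.png

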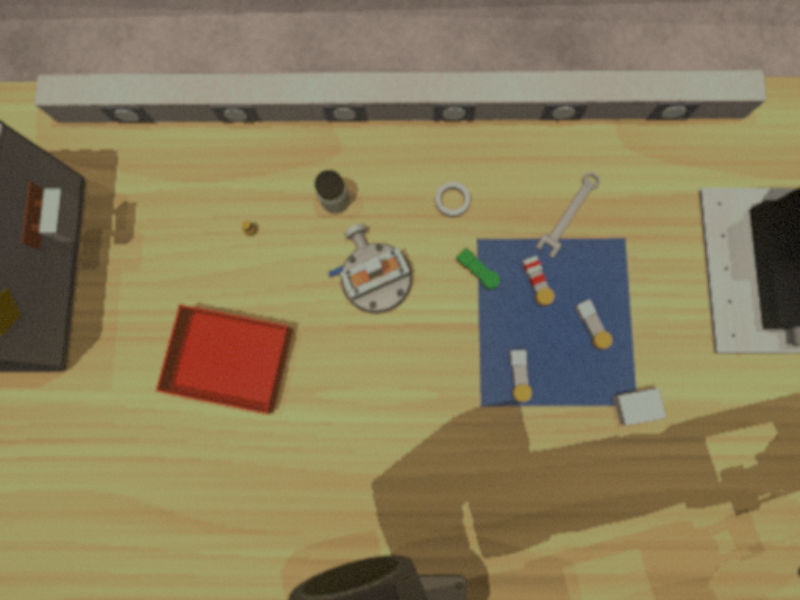

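View pics/s0.png

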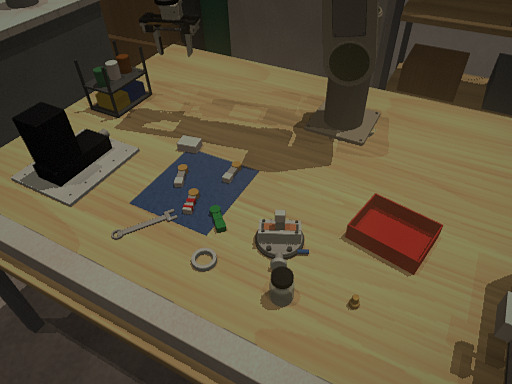

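The top view (800x600) shows these plug-like things:
- Red-banded plug at (538,280), its foot at (545,297).
- Plain spares at (595,325) and (521,375).
- Green look-alike at (478,268).
- Stuck plug in the cell at (376,268).

The bin is at (226,358). I choose the red-banded plug on the mat, then measure it and check it in a crop.

```bash
python3 - <<'E'
from h import *
b=cv2.imread('pics/t0.png'); q=camera_params('top')
h=cv2.cvtColor(b,cv2.COLOR_BGR2HSV).astype(int); H,S,V=h[...,0],h[...,1],h[...,2]
def blobs(m,z,name,amin=15):
    n,l,st,c=cv2.connectedComponentsWithStats(m.astype(np.uint8))
    for i in range(1,n):
        if st[i,4]>=amin: print(name,st[i,4],c[i].round(1),ray(q,*c[i],z).round(4))
mat=np.zeros(H.shape,bool); mat[153:260,300:405]=1
blobs(mat&(H>12)&(H<30)&(S>90)&(V>90),.02,'brass')
blobs(mat&(S<60)&(V>130),.02,'white',10)
blobs(mat&((H<8)|(H>172))&(S>110),.02,'redband',5)
bm=(((H<8)|(H>172))&(S>150)); bm[:, 200:]=0
blobs(bm,.0,'bin',500)
cs,_=cv2.findContours(bm.astype(np.uint8),cv2.RETR_EXTERNAL,cv2.CHAIN_APPROX_NONE); c=max(cs,key=cv2.contourArea)
box=cv2.boxPoints(cv2.minAreaRect(c)); print('bin rim',[ray(q,*x,.05)[:2].round(3) for x in box])
cell=b[140:210,200:280]; m=b[150:225,290:400]
o=np.hstack([cv2.resize(cell,(400,350),interpolation=cv2.INTER_CUBIC),cv2.resize(m[:, :85],(397,350),interpolation=cv2.INTER_CUBIC)])
cv2.imwrite('pics/c1.png',o)
s=telemetry.read_state(); print(cv2.Rodrigues(s['orientation'])[0].round(3)); p=camera_params('wrist');R=cv2.Rodrigues(np.array(p['rvec'],float))[0]
print(-R.T@np.array(p['tvec']).ravel(),R.round(2))
E
```

```text
brass 78 [403.1 165.5] [ 0.6364 -0.4089  0.02  ]
brass 15 [301.7 158.2] [ 0.6583 -0.1298  0.02  ]
brass 88 [301.9 183.2] [ 0.5876 -0.1288  0.02  ]
brass 103 [348.3 189.3] [ 0.5699 -0.255   0.02  ]
brass 24 [302.2 199.5] [ 0.5421 -0.1287  0.02  ]
brass 331 [302.6 233.3] [ 0.4506 -0.1276  0.02  ]
brass 105 [385.2 217.2] [ 0.4933 -0.3509  0.02  ]
brass 111 [333.8 251. ] [ 0.4037 -0.2093  0.02  ]
white 55 [352.1 156. ] [ 0.664  -0.2697  0.02  ]
white 23 [339.1 165.9] [ 0.636  -0.2326  0.02  ]
white 41 [342. 173.] [ 0.6157 -0.2397  0.02  ]
white 21 [345.8 182.7] [ 0.5885 -0.249   0.02  ]
white 173 [377.5 201.9] [ 0.5348 -0.3327  0.02  ]
white 183 [332.3 234. ] [ 0.4487 -0.2071  0.02  ]
white 63 [400.5 255.6] [ 0.3912 -0.3849  0.02  ]
redband 29 [340. 169.] [ 0.627  -0.2347  0.02  ]
redband 45 [343.4 178.7] [ 0.5997 -0.243   0.02  ]
bin 3571 [146.1 229.9] [0.4625 0.2995 0.    ]
bin rim [array([0.406, 0.387]), array([0.552, 0.368]), array([0.514, 0.183]), array([0.37 , 0.207])]
[[-0.     0.309 -0.951]
 [ 0.002 -0.951 -0.309]
 [-1.    -0.002 -0.   ]]
[ 0.24773789 -0.54913479  0.38379439] [[ 0.31 -0.95 -0.  ]
 [-0.92 -0.3   0.24]
 [-0.23 -0.07 -0.97]]
```

View pics/c1.png

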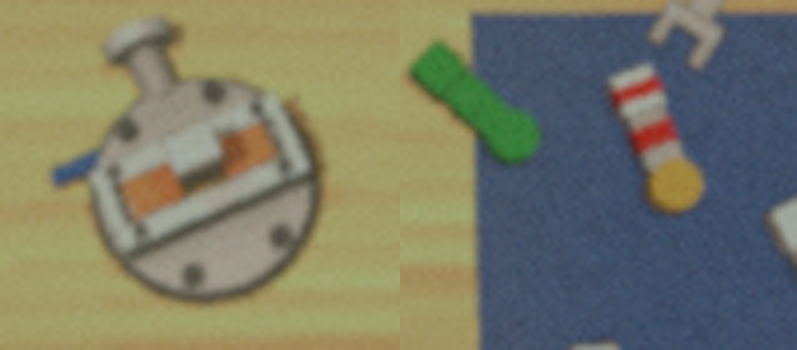

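The crop shows the red-banded plug (head up-left, foot at its lower right) clearly apart from the green one, and the cell with its head and copper jaws. Foot to bands measures about 60 mm, which fits the given sizes. I move above it and look with the wrist camera.

Emit:
step_arm(commands=[{"xyz": [5,-20,-55],"turn": [0,0,0],"grip": 60},{"xyz": [10,-40,-110],"turn": [0,0,0],"grip": 60},{"xyz": [16,-60,-165],"turn": [0,0,0],"grip": 60},{"xyz": [22,-80,-220],"turn": [0,0,0],"grip": 60},{"xyz": [28,-100,-275],"turn": [0,0,0],"grip": 60},{"xyz": [34,-120,-330],"turn": [0,0,0],"grip": 60},{"xyz": [40,-140,-385],"turn": [0,0,0],"grip": 60},{"xyz": [46,-160,-440],"turn": [0,0,0],"grip": 60},{"xyz": [52,-181,-493],"turn": [0,0,0],"grip": 60},{"xyz": [52,-181,-493],"turn": [0,0,0],"grip": 60},{"xyz": [52,-181,-493],"turn": [0,0,0],"grip": 60},{"xyz": [52,-181,-493],"turn": [0,0,0],"grip": 60}])

```text
t: 1.6
tool_pos: [0.5975, -0.2475, 0.2509]
orientation: [2.053, 0.323, -2.053]
force: [0.5, -0.3, 0.4]
opening: 0.0598
```

```bash
python3 - <<'E'
from h import *
a,p=snap('wrist','w1.png'); s=telemetry.read_state()
print(s['t'],s['tool_pos'],s['force'],cv2.Rodrigues(s['orientation'])[0].round(3))
h=cv2.cvtColor(a,cv2.COLOR_RGB2HSV).astype(int); H,S,V=h[...,0],h[...,1],h[...,2]
for nm,m,z in (('brass',(H>12)&(H<32)&(S>90)&(V>90),.02),('red',((H<8)|(H>172))&(S>100)&(V>60),.018)):
    n,l,st,c=cv2.connectedComponentsWithStats(m.astype(np.uint8))
    for i in range(1,n):
        if st[i,4]>100: print(nm,st[i],c[i].round(),ray(p,*c[i],z).round(4))
E
```

```text
1.65 [ 0.59748014 -0.24754959  0.25102199] [-0.15259889  0.23752827 -0.00195587] [[ 0.     0.307 -0.952]
 [-0.    -0.952 -0.307]
 [-1.     0.     0.   ]]
brass [    0     0   512   260 81393] [266. 103.] [ 0.6827 -0.2316  0.02  ]
brass [139   0  37  13 343] [157.   5.] [ 0.7359 -0.1031  0.02  ]
brass [399  28  19  24 183] [410.  37.] [ 0.7848 -0.347   0.02  ]
brass [242 196  26  26 541] [254. 209.] [ 0.5706 -0.2549  0.02  ]
brass [121 249  24  60 397] [129. 272.] [ 0.4499 -0.1369  0.02  ]
brass [365 249  24  60 477] [380. 276.] [ 0.5364 -0.4241  0.02  ]
brass [299 294  23   8 139] [310. 297.] [ 0.4845 -0.3538  0.02  ]
brass [172 308  21  18 250] [183. 318.] [ 0.4081 -0.214   0.02  ]
red [240 151  26  11 243] [253. 156.] [ 0.6261 -0.2352  0.018 ]
red [243 173  22  15 279] [253. 181.] [ 0.6003 -0.2445  0.018 ]
```

View pics/w1.png

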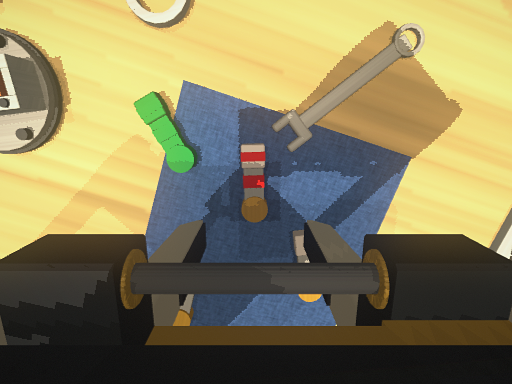

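The wrist view agrees with the top view: foot at pixel (254,209), neck band at (253,181). The reject centre is about (0.599,-0.245), and the wrench and the green plug are well clear. Descend and grip.

Emit:
step_arm(commands=[{"xyz": [50,-2,-2],"turn": [-0.028,0,0],"grip": 55},{"xyz": [100,-2,-2],"turn": [-0.028,0,0],"grip": 55},{"xyz": [135,-2,-2],"turn": [-0.028,0,0],"grip": 55},{"xyz": [155,-2,-2],"turn": [-0.028,0,0],"grip": 55},{"xyz": [162,-2,-2],"turn": [-0.028,0,0],"grip": 55},{"xyz": [162,-2,-2],"turn": [-0.028,0,0],"grip": 55},{"xyz": [162,-2,-2],"turn": [-0.028,0,0],"grip": 15},{"xyz": [162,-2,-2],"turn": [-0.028,0,0],"grip": 15},{"xyz": [162,-2,-2],"turn": [-0.028,0,0],"grip": 15},{"xyz": [162,-2,-2],"turn": [-0.028,0,0],"grip": 15},{"xyz": [162,-2,-2],"turn": [-0.028,0,0],"grip": 15}], force=25)

```text
t: 3.02
tool_pos: [0.5998, -0.244, 0.0891]
orientation: [2.036, 0.351, -2.035]
force: [-0.6, 0.0, 1.5]
opening: 0.0216
```

Opening 21.6 mm matches the 22 mm neck. Lift and carry to the bin.

Emit:
step_arm(commands=[{"xyz": [-50,0,0],"turn": [0,0,0],"grip": 15},{"xyz": [-105,0,0],"turn": [0,0,0],"grip": 15},{"xyz": [-160,-20,0],"turn": [0,0,0],"grip": 15},{"xyz": [-170,-75,-5],"turn": [0,0,0],"grip": 15},{"xyz": [-170,-135,-10],"turn": [0,0,0],"grip": 15},{"xyz": [-170,-195,-15],"turn": [0,0,0],"grip": 15},{"xyz": [-170,-255,-20],"turn": [0,0,0],"grip": 15},{"xyz": [-170,-315,-25],"turn": [0,0,0],"grip": 15},{"xyz": [-170,-375,-30],"turn": [0,0,0],"grip": 15},{"xyz": [-170,-435,-37],"turn": [0,0,0],"grip": 15},{"xyz": [-170,-495,-43],"turn": [0,0,0],"grip": 15},{"xyz": [-170,-548,-47],"turn": [0,0,0],"grip": 15}])

```text
t: 4.53
tool_pos: [0.459, 0.2902, 0.2584]
orientation: [2.035, 0.352, -2.036]
force: [0.9, 0.7, -1.7]
opening: 0.0219
```

Emit:
step_arm(commands=[{"xyz": [0,0,0],"turn": [0,0,0],"grip": 15},{"xyz": [0,0,0],"turn": [0,0,0],"grip": 15},{"xyz": [0,0,0],"turn": [0,0,0],"grip": 15}])

```text
t: 4.9
tool_pos: [0.4606, 0.287, 0.2585]
orientation: [2.036, 0.349, -2.037]
force: [-0.4, -0.5, -1.4]
opening: 0.0214
```

```bash
python3 - <<'E'
from h import *
a,p=snap('wrist','w2.png'); b,q=snap('top','t2.png'); s=telemetry.read_state()
print(s['t'],s['tool_pos'],s['force'],s['opening'],s['q'],cv2.Rodrigues(s['orientation'])[0].round(3))
cv2.imwrite('pics/c2.png',np.hstack([a[:,:,::-1],b[60:316,60:316,::-1].repeat(2,0).repeat(2,1)[:384]])[:, :800])
E
```

```text
5.0 [0.4606691  0.28701436 0.25869459] [-0.11936072  0.14957944 -1.67036624] 0.021834868703557244 [ 4.62801585e-01  5.87731484e-04  1.70451717e+00 -1.61209971e-04
  1.43661021e+00  1.69376156e+00] [[-0.     0.333 -0.943]
 [-0.    -0.943 -0.333]
 [-1.     0.     0.   ]]
```

View pics/c2.png

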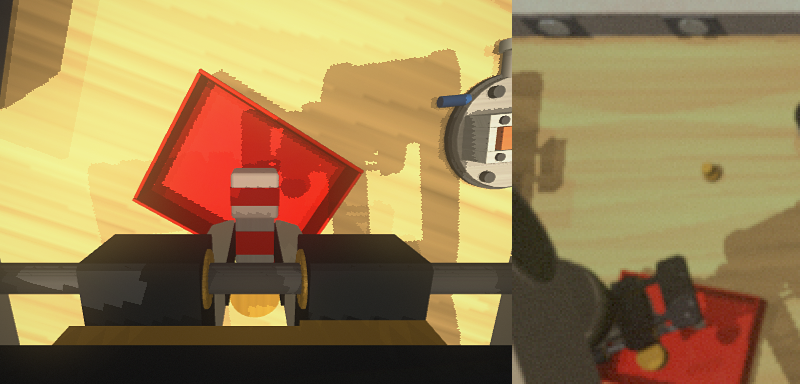

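The plug is held over the bin: the wrist view shows far rim corners at (201,70), (362,171) and (135,199). I check the bin's centre with those.

```bash
python3 - <<'E'
from h import *
p=camera_params('wrist')
A,B,C=[ray(p,*u,.05)[:2] for u in ((201,70),(362,171),(135,199))]
print(A,B,C,np.linalg.norm(B-A),np.linalg.norm(C-A),'centre',(B+C)/2)
E
```

```text
[0.55147281 0.37316853] [0.51456133 0.19114998] [0.40897484 0.40143659] 0.18572346878491333 0.14527475652016056 centre [0.46176809 0.29629329]
```

Emit:
step_arm(commands=[{"xyz": [50,-5,-2],"turn": [0.15,0,0],"grip": 15},{"xyz": [100,-5,-2],"turn": [0.3,0,0],"grip": 15},{"xyz": [130,-5,-2],"turn": [0.4,0,0],"grip": 15},{"xyz": [146,-5,-2],"turn": [0.4,0,0],"grip": 15},{"xyz": [150,-5,-2],"turn": [0.4,0,0],"grip": 15},{"xyz": [150,-5,-2],"turn": [0.4,0,0],"grip": 15},{"xyz": [150,-5,-2],"turn": [0.4,0,0],"grip": 50},{"xyz": [150,-5,-2],"turn": [0.4,0,0],"grip": 50},{"xyz": [150,-5,-2],"turn": [0.4,0,0],"grip": 50},{"xyz": [100,-5,-2],"turn": [0.4,0,0],"grip": 50},{"xyz": [50,-5,-2],"turn": [0.2,0,0],"grip": 50},{"xyz": [0,-5,-2],"turn": [0,0,0],"grip": 60}])

```text
t: 6.5
tool_pos: [0.4602, 0.2935, 0.2605]
orientation: [2.047, 0.334, -2.047]
force: [0.6, 0.2, 0.8]
opening: 0.0561
```

Emit:
step_arm(commands=[{"xyz": [0,55,-3],"turn": [0,0,0],"grip": 60},{"xyz": [0,110,-6],"turn": [0,0,0],"grip": 60},{"xyz": [0,165,-9],"turn": [0,0,0],"grip": 60},{"xyz": [0,220,-12],"turn": [0,0,0],"grip": 60},{"xyz": [0,260,-15],"turn": [0,0,0],"grip": 60},{"xyz": [0,285,-16],"turn": [0,0,0],"grip": 60},{"xyz": [0,285,-16],"turn": [0,0,0],"grip": 60},{"xyz": [0,285,-16],"turn": [0,0,0],"grip": 60},{"xyz": [0,285,-16],"turn": [0,0,0],"grip": 60}])

```text
t: 7.62
tool_pos: [0.5641, 0.0288, 0.2588]
orientation: [2.05, 0.329, -2.05]
force: [0.3, 0.1, 0.6]
opening: 0.06
```

```bash
python3 - <<'E'
from h import *
s=telemetry.read_state(); a,p=snap('wrist','w3.png'); b,q=snap('top','t3.png')
print(s['t'],s['tool_pos'],s['force'],s['q'],cv2.Rodrigues(s['orientation'])[0].round(3))
c=cv2.resize(b[185:270,85:200,::-1],(288,213),interpolation=cv2.INTER_CUBIC)
o=np.zeros((384,800,3),np.uint8); o[:,:512]=a[:,:,::-1]; o[:213,512:]=c; cv2.imwrite('pics/c3.png',o)
np.savez('w3.npz',mtx=p['mtx'],rvec=p['rvec'],tvec=p['tvec'])
E
```

```text
7.625 [0.56412323 0.02879274 0.25880543] [0.31816591 0.13815438 0.58093946] [-3.98867991e-02  6.00880584e-02  1.64357885e+00  2.23333051e-04
  1.43792628e+00  1.21278042e+00] [[ 0.     0.313 -0.95 ]
 [ 0.    -0.95  -0.313]
 [-1.    -0.    -0.   ]]
```

View pics/c3.png

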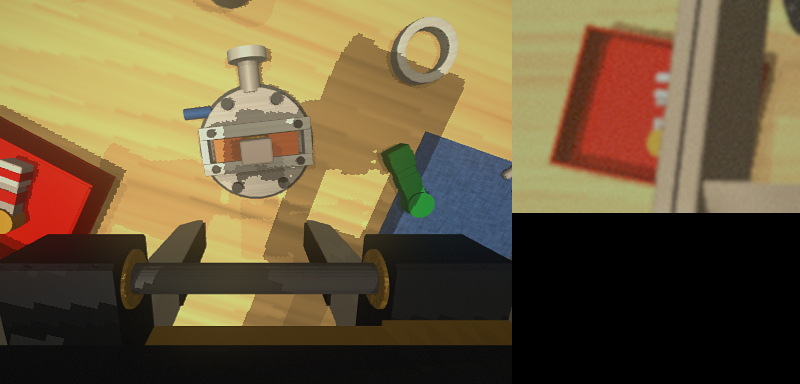

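The red-banded plug lies in the bin. In the cell, the plug head's top is at about (257,151) and the clamp head's screws are at (211,133), (297,124), (214,169) and (300,160).

```bash
python3 - <<'E'
from h import *
p=np.load('w3.npz')
P=[ray(p,*u,.056) for u in ((211,133),(297,124),(300,160),(214,169))]
print(np.round(P,4)); c=np.mean(P,0); d=(P[0]-P[1]+P[3]-P[2])/2; print('screw centre',c,'slot y dir deg',np.degrees(np.arctan2(d[1],d[0])),np.linalg.norm(d))
a=cv2.imread('pics/w3.png')[100:210,180:330]
h=cv2.cvtColor(a,cv2.COLOR_BGR2HSV).astype(int)
print(a[51,77],h[51,77])
m=(np.abs(a.astype(int)-a[46:58,70:85].reshape(-1,3).mean(0)).max(2)<14).astype(np.uint8)
m=cv2.morphologyEx(m,cv2.MORPH_OPEN,np.ones((3,3)))
n,l,st,cc=cv2.connectedComponentsWithStats(m); i=l[51,77]; print(st[i],cc[i]+[180,100])
r=cv2.minAreaRect(np.argwhere(l==i)[:,::-1].astype(np.float32)); bx=cv2.boxPoints(r)+[180,100]; print(bx.round(1))
B=np.array([ray(p,*u,.108) for u in bx]); print(B.round(4),B.mean(0),np.linalg.norm(B-np.roll(B,1,0),axis=1))
cv2.imwrite('pics/c4.png',cv2.resize(a,(750,550),interpolation=cv2.INTER_CUBIC))
E
```

```text
[[ 0.6046  0.0873  0.056 ]
 [ 0.6385  0.0114  0.056 ]
 [ 0.6071 -0.0033  0.056 ]
 [ 0.5719  0.0747  0.056 ]]
screw centre [0.60553142 0.04252975 0.056     ] slot y dir deg 114.15321046425518 0.08431142184530757
[121 144 164] [ 16  67 164]
[ 61  39  31  25 661] [256.17549168 151.12708018]
[[240.3 141.5]
 [269.6 138.3]
 [272.1 160.7]
 [242.8 163.9]]
[[0.6096 0.0566 0.108 ]
 [0.6192 0.0354 0.108 ]
 [0.6031 0.0277 0.108 ]
 [0.5932 0.0493 0.108 ]] [0.60625862 0.04225095 0.108     ] [0.01793179 0.02336696 0.01788423 0.02380177]
```

View pics/c4.png

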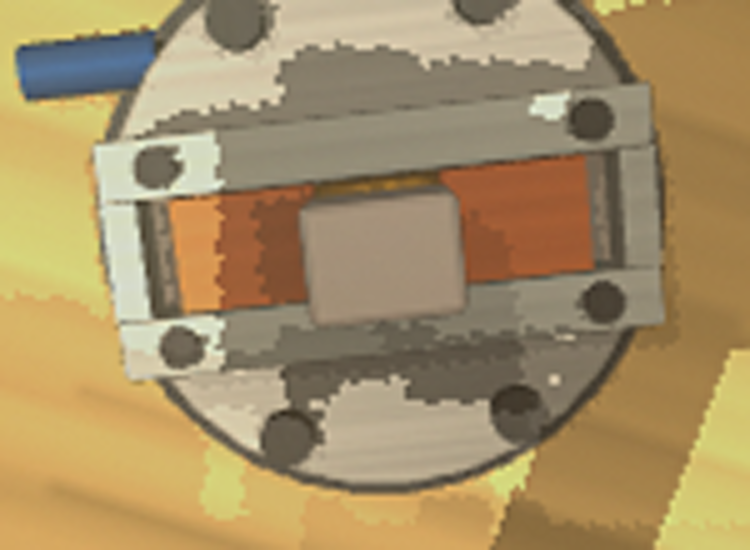

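Both measurements agree: the head is at (0.606,0.042), its size is about right, and the slot's y direction is 114.3°. I grip the head along the slot.

Emit:
step_arm(commands=[{"xyz": [10,0,-30],"turn": [-0.106,0,0],"grip": 60},{"xyz": [20,0,-44],"turn": [-0.106,0,0],"grip": 60},{"xyz": [60,0,-44],"turn": [-0.106,0,0],"grip": 60},{"xyz": [85,0,-44],"turn": [-0.106,0,0],"grip": 60},{"xyz": [97,0,-44],"turn": [-0.106,0,0],"grip": 60},{"xyz": [97,0,-44],"turn": [-0.106,0,0],"grip": 60},{"xyz": [97,0,-44],"turn": [-0.106,0,0],"grip": 20},{"xyz": [97,0,-44],"turn": [-0.106,0,0],"grip": 20},{"xyz": [97,0,-44],"turn": [-0.106,0,0],"grip": 20},{"xyz": [97,0,-44],"turn": [-0.106,0,0],"grip": 20},{"xyz": [97,0,-44],"turn": [-0.106,0,0],"grip": 20},{"xyz": [97,0,-44],"turn": [-0.106,0,0],"grip": 20}], force=50)

```text
t: 9.22
tool_pos: [0.6064, 0.0414, 0.1622]
orientation: [1.989, 0.426, -1.987]
force: [-0.6, 0.1, 3.1]
opening: 0.0256
```

```bash
python3 - <<'E'
from h import *
s=telemetry.read_state()
print(s['t'],s['tool_pos'],s['force'],s['wrist_torque'],s['opening'],cv2.Rodrigues(s['orientation'])[0].round(3))
# rocking rows: pivot L=127mm ahead of the TCP along tool x, turn a about tool z
for a in (.05,.1,.15,.2,.25,.3,.33): print(a, round(127*(1-np.cos(a)),1), round(-127*np.sin(a),1))
E
```

```text
9.225 [0.60640552 0.04143171 0.16216399] [-0.5533741   0.07049953  3.11366113] [ 0.03232316  0.09379282 -0.02226273] 0.02559767992285458 [[ 0.001  0.41  -0.912]
 [-0.    -0.912 -0.41 ]
 [-1.     0.    -0.001]]
0.05 0.2 -6.3
0.1 0.6 -12.7
0.15 1.4 -19.0
0.2 2.5 -25.2
0.25 3.9 -31.4
0.3 5.7 -37.5
0.33 6.9 -41.2
```

Gripped, opening 25.6 mm for the 26 mm head. I rock about the foot axis, 127 mm ahead of the TCP, towards the cell's +y side.

Emit:
step_arm(commands=[{"xyz": [0.2,-6.3,0],"turn": [0,0,0.05],"grip": 20},{"xyz": [0.6,-12.7,0],"turn": [0,0,0.1],"grip": 20},{"xyz": [1.4,-19,0],"turn": [0,0,0.15],"grip": 20},{"xyz": [2.5,-25.2,0],"turn": [0,0,0.2],"grip": 20},{"xyz": [3.2,-28.3,0],"turn": [0,0,0.225],"grip": 20},{"xyz": [3.9,-31.4,0],"turn": [0,0,0.25],"grip": 20},{"xyz": [4.6,-34,0],"turn": [0,0,0.27],"grip": 20},{"xyz": [5,-35,0],"turn": [0,0,0.28],"grip": 20},{"xyz": [5,-35,0],"turn": [0,0,0.28],"grip": 20}])

```text
t: 10.35
tool_pos: [0.5926, 0.0728, 0.1584]
orientation: [1.928, 0.136, -1.811]
force: [-1.7, -4.7, 9.9]
opening: 0.0258
```

```bash
python3 - <<'E'
from h import *
s=telemetry.read_state()
R=cv2.Rodrigues(s['orientation'])[0]
print(s['t'],s['tool_pos'],s['force'],s['wrist_torque'],s['opening'],R.round(3),np.arccos(-R[2,0]),s['tool_pos']+R[:,0]*.127)
E
```

```text
10.35 [0.5925998  0.07281726 0.15842937] [-1.68579457 -4.66835136  9.91073253] [-0.49850696  0.50657127 -0.11706733] 0.025828951126554478 [[ 0.115  0.394 -0.912]
 [-0.253 -0.876 -0.41 ]
 [-0.96   0.278 -0.001]] 0.2821995517117454 [0.60725327 0.04063034 0.03645282]
```

The lean reads 0.28 rad, the pivot stayed put, and the forces are modest. Now I rock to the other side.

Emit:
step_arm(commands=[{"xyz": [0.6,12.7,0],"turn": [0,0,-0.1],"grip": 20},{"xyz": [2.5,25.2,0],"turn": [0,0,-0.2],"grip": 20},{"xyz": [5.7,37.5,0],"turn": [0,0,-0.3],"grip": 20},{"xyz": [7.7,43.5,0],"turn": [0,0,-0.35],"grip": 20},{"xyz": [10,49.5,0],"turn": [0,0,-0.4],"grip": 20},{"xyz": [12.6,55.2,0],"turn": [0,0,-0.45],"grip": 20},{"xyz": [15.5,60.9,0],"turn": [0,0,-0.5],"grip": 20},{"xyz": [17,63.3,0],"turn": [0,0,-0.52],"grip": 20},{"xyz": [18.1,65.3,0],"turn": [0,0,-0.54],"grip": 20},{"xyz": [19.6,67.4,0],"turn": [0,0,-0.56],"grip": 20},{"xyz": [19.6,67.4,0],"turn": [0,0,-0.56],"grip": 20}])

```text
t: 11.72
tool_pos: [0.6209, 0.01, 0.1582]
orientation: [2.022, 0.744, -2.147]
force: [-5.1, 4.1, 13.2]
opening: 0.026
```

```bash
python3 - <<'E'
from h import *
s=telemetry.read_state()
R=cv2.Rodrigues(s['orientation'])[0]
print(s['t'],s['tool_pos'],s['force'],s['wrist_torque'],s['opening'],np.arccos(-R[2,0]),s['tool_pos']+R[:,0]*.127)
E
```

```text
11.725 [0.62089866 0.01000118 0.15817929] [-5.08700654  4.14719606 13.15547652] [0.7363858  0.97938319 0.14436045] 0.025988013965422663 0.2817220732950551 [0.60652257 0.04224918 0.03618587]
```

Leaned 0.28 rad each way. I return upright, lift a little and check the force.

Emit:
step_arm(commands=[{"xyz": [0.6,-12.7,0],"turn": [0,0,0.1],"grip": 20},{"xyz": [2.5,-25.2,0],"turn": [0,0,0.2],"grip": 20},{"xyz": [5,-35,0],"turn": [0,0,0.28],"grip": 20},{"xyz": [5,-35,0],"turn": [0,0,0.28],"grip": 20},{"xyz": [5,-35,0],"turn": [0,0,0.28],"grip": 20}])

```text
t: 12.35
tool_pos: [0.6068, 0.0414, 0.1621]
orientation: [1.99, 0.429, -1.988]
force: [-0.3, 2.2, 6.5]
opening: 0.0257
```

```bash
python3 - <<'E'
from h import *
s=telemetry.read_state(); a,p=snap('wrist','w5.png')
R=cv2.Rodrigues(s['orientation'])[0]
print(s['t'],s['tool_pos'],s['force'],s['wrist_torque'],s['opening'],R.round(3))
cv2.imwrite('pics/c5.png',cv2.resize(a[120:300,140:380,::-1],(800,600),interpolation=cv2.INTER_CUBIC))
E
```

```text
12.35 [0.60675933 0.04144817 0.16213028] [-0.28192467  2.15969648  6.49717295] [0.60978103 0.20057082 0.02775375] 0.025662934806034467 [[ 0.     0.41  -0.912]
 [ 0.002 -0.912 -0.41 ]
 [-1.    -0.002 -0.001]]
```

View pics/c5.png

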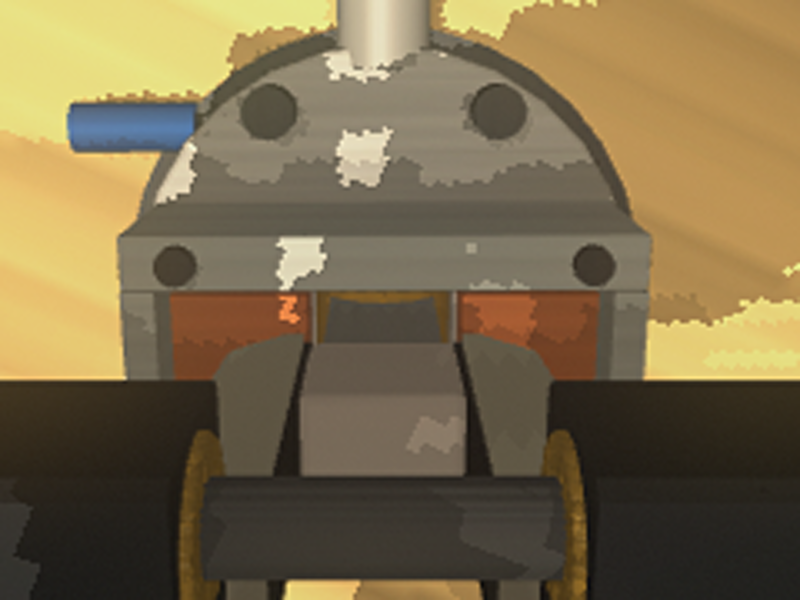

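The jaws stand about 30 mm apart: inner edges at (310,315) and (456,315), against a clamp 532 px wide. The 30 mm foot barely passes that gap, so I rock once more a bit further for margin.

Emit:
step_arm(commands=[{"xyz": [0.6,-12.7,0],"turn": [0,0,0.1],"grip": 20},{"xyz": [2.5,-25.2,0],"turn": [0,0,0.2],"grip": 20},{"xyz": [3.9,-31.4,0],"turn": [0,0,0.25],"grip": 20},{"xyz": [5.0,-35,0],"turn": [0,0,0.28],"grip": 20},{"xyz": [5.7,-37.5,0],"turn": [0,0,0.3],"grip": 20},{"xyz": [6.3,-39.4,0],"turn": [0,0,0.315],"grip": 20},{"xyz": [6.3,-39.4,0],"turn": [0,0,0.315],"grip": 20}])

```text
t: 13.28
tool_pos: [0.5912, 0.0764, 0.1566]
orientation: [1.919, 0.102, -1.792]
force: [-1.7, 0.1, 12.0]
opening: 0.026
```

Emit:
step_arm(commands=[{"xyz": [0.6,12.7,0],"turn": [0,0,-0.1],"grip": 20},{"xyz": [2.5,25.2,0],"turn": [0,0,-0.2],"grip": 20},{"xyz": [5.7,37.5,0],"turn": [0,0,-0.3],"grip": 20},{"xyz": [10,49.5,0],"turn": [0,0,-0.4],"grip": 20},{"xyz": [15.5,60.9,0],"turn": [0,0,-0.5],"grip": 20},{"xyz": [19.6,67.4,0],"turn": [0,0,-0.56],"grip": 20},{"xyz": [21.7,71.0,0],"turn": [0,0,-0.595],"grip": 20},{"xyz": [24.3,74.8,0],"turn": [0,0,-0.63],"grip": 20},{"xyz": [24.3,74.8,0],"turn": [0,0,-0.63],"grip": 20}])

```text
t: 14.4
tool_pos: [0.6228, 0.0054, 0.1565]
orientation: [2.026, 0.789, -2.168]
force: [-4.1, 5.0, 14.6]
opening: 0.0259
```

Emit:
step_arm(commands=[{"xyz": [0.6,-12.7,0],"turn": [0,0,0.1],"grip": 20},{"xyz": [2.5,-25.2,0],"turn": [0,0,0.2],"grip": 20},{"xyz": [6.3,-39.4,0],"turn": [0,0,0.315],"grip": 20},{"xyz": [6.3,-39.4,0],"turn": [0,0,0.315],"grip": 20},{"xyz": [6.3,-39.4,0],"turn": [0,0,0.315],"grip": 20},{"xyz": [4.3,-39.4,0],"turn": [0,0,0.315],"grip": 20},{"xyz": [1.3,-39.4,0],"turn": [0,0,0.315],"grip": 20},{"xyz": [-3,-39.4,0],"turn": [0,0,0.315],"grip": 20},{"xyz": [-3,-39.4,0],"turn": [0,0,0.315],"grip": 20}])

```text
t: 15.52
tool_pos: [0.6067, 0.0387, 0.1697]
orientation: [1.987, 0.428, -1.991]
force: [-2.7, 2.6, -2.5]
opening: 0.0256
```

The z force is just the plug's weight, so nothing jams. Lifting in the tilted axes put it 3 mm off along the slot. I correct that and go on lifting.

Emit:
step_arm(commands=[{"xyz": [-1,-3,0],"turn": [0,0,0],"grip": 20},{"xyz": [-4,-3,0],"turn": [0,0,0],"grip": 20},{"xyz": [-8,-3,0],"turn": [0,0,0],"grip": 20},{"xyz": [-12,-3,0],"turn": [0,0,0],"grip": 20},{"xyz": [-12,-3,0],"turn": [0,0,0],"grip": 20}])

```text
t: 16.15
tool_pos: [0.6066, 0.0415, 0.183]
orientation: [1.989, 0.426, -1.987]
force: [0.8, -0.5, -2.3]
opening: 0.0257
```

Emit:
step_arm(commands=[{"xyz": [-6,0,0],"turn": [0,0,0],"grip": 20},{"xyz": [-12,0,0],"turn": [0,0,0],"grip": 20},{"xyz": [-18,0,0],"turn": [0,0,0],"grip": 20},{"xyz": [-24,0,0],"turn": [0,0,0],"grip": 20},{"xyz": [-30,0,0],"turn": [0,0,0],"grip": 20},{"xyz": [-30,0,0],"turn": [0,0,0],"grip": 20},{"xyz": [-30,0,0],"turn": [0,0,0],"grip": 20},{"xyz": [-30,0,0],"turn": [0,0,0],"grip": 20}])

```text
t: 17.15
tool_pos: [0.6059, 0.0416, 0.2118]
orientation: [1.988, 0.427, -1.989]
force: [-0.3, 0.5, -2.5]
opening: 0.0257
```

```bash
python3 - <<'E'
from h import *
s=telemetry.read_state(); a,p=snap('wrist','w6.png'); b,q=snap('scene','s6.png'); t,_=snap('top','t6.png')
print(s['t'],s['tool_pos'],s['force'],s['wrist_torque'],s['opening'],np.abs(s['dq']).max())
F=[.6065,.0415,.070]; u=proj(q,[F,[.6065,.0415,.147]]); print(u)
x,y=u.mean(0).astype(int); cc=lambda im,x,y,h:cv2.resize(im[max(y-h*3//4,0):y+h*3//4,max(x-h,0):x+h,::-1],(400,300),interpolation=cv2.INTER_CUBIC)
v=proj(q,[.462,.294,.02])[0].astype(int)
o=np.hstack([cc(b,x,y,40),cc(b,*v,60)]); o=np.vstack([o,np.hstack([cc(a,256,200,120),cc(t,140,225,60)])]); cv2.imwrite('pics/c6.png',o)
E
```

```text
17.15 [0.60594388 0.04155318 0.21183768] [-0.27094454  0.51894662 -2.54802143] [0.037792   0.01960198 0.01013353] 0.025727540682754717 0.0021552079123050437
[[279.39905795 223.16423931]
 [279.93360966 201.21661388]]
```

View pics/c6.png

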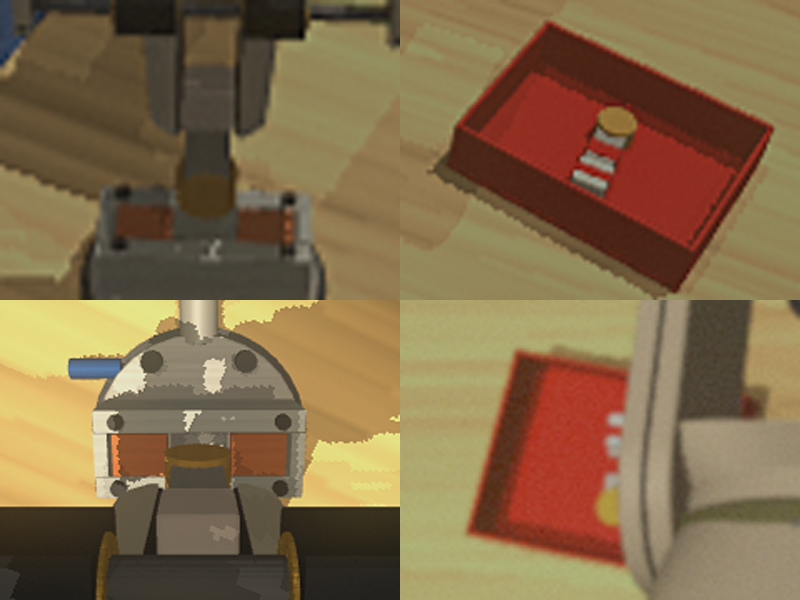

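The plug is upright, held and out of the slot, and the reject lies in the bin. The foot's lower edge reads slightly lower than predicted (about row 225 against 223), so I raise it 6 mm for margin and hand in.

Emit:
step_arm(commands=[{"xyz": [-3,0,0],"turn": [0,0,0],"grip": 20},{"xyz": [-6,0,0],"turn": [0,0,0],"grip": 20},{"xyz": [-6,0,0],"turn": [0,0,0],"grip": 20},{"xyz": [-6,0,0],"turn": [0,0,0],"grip": 20},{"xyz": [-6,0,0],"turn": [0,0,0],"grip": 20},{"xyz": [-6,0,0],"turn": [0,0,0],"grip": 20}])

```text
t: 18.05
tool_pos: [0.6061, 0.0416, 0.2181]
orientation: [1.988, 0.427, -1.988]
force: [-0.0, 0.0, -1.4]
opening: 0.0259
```

```bash
python3 - <<'E'
from h import *
s=telemetry.read_state(); print(s['t'],s['tool_pos'],s['force'],s['opening'],np.abs(s['dq']).max()); print(robot.close_job())
E
```

```text
18.05 [0.606064   0.04157152 0.21808843] [-0.00221713  0.04313072 -1.38271872] 0.025866357903367214 0.0020684756691261973
the job is handed in; nothing more can be done
None
```

The job is handed in at 18 s. The red-banded plug is in the scrap bin. I rocked the stuck plug by its head to about 0.28 rad and then about 0.31 rad on each side. I then lifted it straight out and am holding it upright over the slot.

- **Last checks that agreed:** the last pictures showed the reject lying in the bin and the held plug upright and clear of the slot. The grip opening was 25.9 mm on the 26 mm head, the arm was still, and the only force was about the plug's weight.
- **Foot height:** the arm position put the foot about 14 mm above the mouth, but the scene image suggested several millimetres less. I raised it 6 mm, so it should be about 20 mm by the arm position, and I took no picture after that.
- **Jaw travel:** after the first rocking the jaws looked only about 30 mm apart, so I rocked further for margin. I did not measure them again, but the lift met no jamming.
- **Lift start:** the first 8 mm of the lift drifted 3 mm along the slot because I moved along a tilted axis. I corrected it before lifting further.
- **Not checked:** I did not measure the plain spares and the other bench items again at the end. No move came close to them.

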